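# Tighten the welding fixture's clamp nut with the click wrench

### The arm

A 6-joint arm with a two-finger parallel gripper is mounted at the origin on the work surface. World frame = base frame: x ahead of the robot, y to its left, z up, the work surface at z = 0. Lengths are in m, angles in rad, forces in N, time in s.
With the tool pointing down it reaches from about 0.325 to 0.85 m from the base axis. Payload 4.4 kg.
Tool frame: the origin (TCP) lies on the centre line of the jaws, within the pads' length; the fingertips stand 11 mm ahead of it and the grasp point (between the pads) lies 8 mm behind it; z points along the fingers, y is the line along which they close (so a half turn about z gives the same grasp; the last joint's range is limited). The gripper opens to 94 mm and grips with 3 to 60 N. Pads are 16 mm wide; open, the fingers measure 119 mm over their backs; the gripper's body (75 mm by 177 mm) begins 78 mm behind the grasp point.
Start: joints at [-1.44, 0.207, 1.542, -0, 1.393, -0.15], TCP at [0.16, -0.552, 0.216] pointing down, gripper open.
Joint ranges: [-2.73, 2.73], [-0.86, 2.22], [0.23, 2.46], [-1.11, 4.25], [0.08, 2.63], [-2.82, 2.82]. Speed limits (rad/s): [2.79, 2.79, 3.14, 3.14, 3.14, 3.14].

### API

Orientations are given as a 3x3 rotation matrix whose columns are the frame's x, y, z axes.
In Python, from plant import r gives the robot as it stands.
- The arm moves only by the tool shift_gripper, called after "Call:" by a JSON object that holds its "fn" and its "kwargs", one argument or row to a line. Schema: {"type":"object","properties":{"ticks":{"type":"array","items":{"type":"object","properties":{"x":{"type":"number"},"y":{"type":"number"},"z":{"type":"number"},"rx":{"type":"number"},"ry":{"type":"number"},"rz":{"type":"number"}},"additionalProperties":false},"minItems":1,"maxItems":10},"aperture":{"type":"number"},"force":{"type":"number"},"only":{"type":"string"},"quiet":{"type":"boolean"},"lines":{"type":"string"}},"required":["ticks"],"additionalProperties":false}. ticks is a list of rows, 1 to 10 of them, each an object with the fields x, y, z (the shift in m), rx, ry, rz (a rotation vector in rad); a field left out counts as zero; each row is the pose to reach, as a shift and turn from the pose commanded when the call began, along the tool's axes at that moment; what a row does not reach only later rows make up. A row lasts 1/12 s, in which the tool goes at most 0.0417 m and 0.125 rad, less where a joint would pass 70% of its speed; a pose out of reach is approached as far as the arm can. aperture is the opening from 0.0 (shut) to 1.0 (fully open), set as the call begins (left out keeps the last). The fingers move at their own pace and stop on an object; force is the grip in N (left out, the last holds). Time passes only in rows, so rows that do not move let the fingers close. The tool returns the time, the measured TCP pose, the force, the opening and the grip force at its end. only (a regular expression) keeps the lines of the reply that match it, lines (a string "A,B") keeps lines A to B, and quiet returns only ok. Input that does not fit is refused with a message, and nothing moves.
- r.read_state(): the state, without advancing time (a new reading comes with each control period).
- r.snapshot(name): name is "side" or "top"; returns the picture (420x560x3 uint8, red, green, blue); there is no depth.
- r.get_calibration(name): a dict with "mtx" (3x3 intrinsics, pixels), "distortion" ([k1, k2, p1, p2, k3] as OpenCV has them; the pictures are not rectified), "eye" and "orientation" of the camera in the world. Camera axes: x right, y down, z forward; pixel columns grow to the right and rows downward; lengths in m; the calibration is good to about 2 mm. A picture is of the moment at which its call begins. get_calibration takes no time and is no camera call.
- r.sign_off(): hands the job in; it is judged then, once.
The state is a dict: "time_s": time; "q": joint angles; "joint_velocities": joint speeds; "joint_efforts": joint torques, N m; "eef_pos": TCP position; "orientation": TCP orientation; "contact_force": force on the tool from outside, world axes, zero at the start; "wrist_torque": the same for the moment, N m; "opening": opening from 0.0 (shut) to 1.0 (fully open); "grasp_force": force on a finger pad.
Only numpy, scipy, OpenCV 4.12 (cv2) and the standard library are available. Lean on these libraries where they do the work, as an engineer would, in place of code of your own. Each camera call takes 0.05 s, during which the arm holds its last target. There are 200 camera calls.

### The job

Fit the click wrench down over the big square nut of the welding fixture's clamp and turn it clockwise (seen from above) until it clicks, that is until its handle gives way against its head, then stop at once: do not carry on until the handle reaches the end of its give. Let go and leave the wrench sitting on the tightened nut; disturb nothing else on the bench.

Things in the scene. Friction and masses are not known exactly. Their poses are not given: they have to be found in the camera images.
- wrench: click torque wrench, 0.5 kg, 291 mm long, lying socket down. Origin: on the socket axis at the lower rim of its head; z up; handle along its own -x. The head is 55x55x24 with a square socket below. The handle's black grip (x -110 to -250) is 22 wide (y), 20 tall, from 4 to 24 above the rim; a round end 28 across reaches x -264. Centre of mass about x -125
- wrench_socket (a point): centre of the socket's closed end, 16 mm above the rim, which comes to rest on the top of the nut; the socket is 39x39 and 16 deep, sides parallel to x and y; axes as wrench. Let go on the nut, the wrench droops by its play (about 0.18 rad, handle down) and stays on
- wrench_grip (a point): point to hold, mid-section of the handle, 150 mm behind the socket axis, 14 above the rim; axes as wrench. The handle hinges to the head 32 behind that axis, rigid until about 1.1 N m there (9 N sideways here, or a firm grip's twist for part of it), then gives, clockwise only, ever more easily (60% at 10 mm of give here, 25% at the end), to a hard stop at 23. Let go, it springs straight
- nut_top (a point): centre of the top of the square steel nut, 36x36, 22 mm tall, top 60 above the bench; z up, x and y square to its sides, so the wrench fits at four angles. It turns in place (no rise) with a drag of 0.4 N m until the clamp is tight, 0.3 to 0.65 rad clockwise of its start; where cannot be seen. Then it goes no further and stays where left
- nut_corner (a point): one top corner of the nut, 25 mm from its axis; turns with the nut
- fixture: welding fixture bolted to the bench. Origin: centre of the underside of its 220x240x12 mm base plate; nut axis at x -20, y -50. A smaller clamp with a fixed wing nut, 58 high, stands at x 60, y -50. A clamped T coupon covers x -90 to 50, y 10 to 110; its upright plate at y 85 is 90 high. The clamp straps are 34 high
- offcut: bystander: loose steel offcut 36x50x10 on the fixture's base plate (mm), origin under its centre
- spanner: bystander: plain one-piece open-ended spanner lying flat (not the click wrench) (mm), origin under its centre
- hammer: bystander: hammer lying on its side (mm), origin under its centre
- tcoupon: bystander: finished T coupon, 100x80x8 foot with a 60 upright plate (mm), origin under its centre
- flask: bystander: red plastic bottle, 64 across, 170 tall (mm), origin under its centre
- square: bystander: red triangular magnetic welding square, about 100x100x20 (mm), origin under its centre
- canister: bystander: round green tin, 70 across, 80 tall (mm), origin under its centre

How it is judged:
By the outcome, as a careful person would: the job done as asked, in the order asked, and still so for the second after the job is handed in, with the robot touching nothing.
It also fails if it takes over 67 s, if anything falls off the work surface, if the arm or the gripper's body presses on something with over 40 N, if the wrist force passes 120 N, or if a joint passes its speed limit or range.

## Working session

There is one attempt and no reset: what is moved stays moved. The work goes in short steps, Python scripts to look and compute and a tool call to move; the robot and the scene stay as the last step left them, time stands still between calls to the robot, and variables do not carry over. Pictures are saved under pics/ and viewed, at most 10 in all, crops included, and the job is handed in when it is done.

```bash
ls; mkdir -p pics; python3 - <<'E'
from plant import r
import cv2,numpy as np
for n in("side","top"):
    c=r.get_calibration(n);print(n,np.round(c["mtx"],1).tolist(),c["distortion"],c["eye"],np.round(c["orientation"],3).tolist())
    cv2.imwrite(f"pics/{n}0.png",r.snapshot(n)[:,:,::-1])
s=r.read_state();print(s)
E
```

```text
pics
plant.py
side [[531.2, 0.0, 280.2], [0.0, 531.2, 218.6], [0.0, 0.0, 1.0]] [-0.18687952  0.          0.          0.          0.        ] [0.44203891 1.06625003 1.1135161 ] [[-0.997, -0.041, 0.062], [-0.073, 0.678, -0.732], [-0.012, -0.734, -0.679]]
top [[530.2, 0.0, 282.3], [0.0, 530.2, 210.1], [0.0, 0.0, 1.0]] [-0.02706202  0.          0.          0.          0.        ] [ 0.47055295 -0.07576326  1.48293513] [[-0.007, -0.998, 0.057], [-1.0, 0.008, 0.019], [-0.019, -0.057, -0.998]]
{'time_s': 0.1, 'q': array([-1.43951936e+00,  2.07349566e-01,  1.54277980e+00, -2.57239946e-05,
        1.39351126e+00, -1.50515432e-01]), 'joint_velocities': array([ 0.00090596,  0.00062552, -0.00466479, -0.00123116,  0.00018619,
        0.00027788]), 'joint_efforts': array([-2.49546065e-04, -3.71865356e+01, -2.82294685e+01,  7.00103212e-02,
        3.11467436e-02, -5.38736424e-05]), 'eef_pos': array([ 0.15977447, -0.55162679,  0.21541336]), 'orientation': array([[ 9.60557328e-01,  2.78081883e-01, -2.93182348e-04],
       [ 2.78081895e-01, -9.60555231e-01,  2.02703141e-03],
       [ 2.82062875e-04, -2.02860858e-03, -9.99997903e-01]]), 'contact_force': array([-0.95198224, -0.18927672,  0.1886093 ]), 'wrist_torque': array([-0.03986432,  0.06299468, -0.02240612]), 'grasp_force': 0.0, 'opening': 1.0009028505935795}
```

View pics/side0.png

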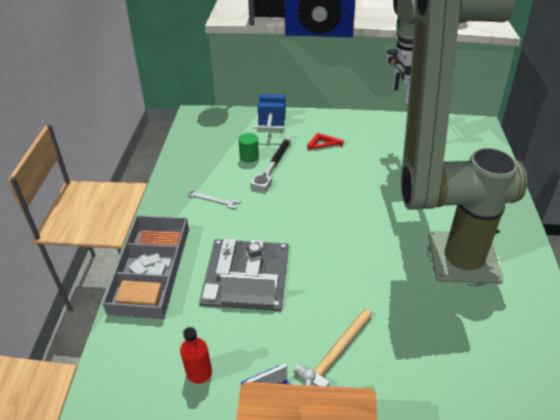

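View pics/top0.png

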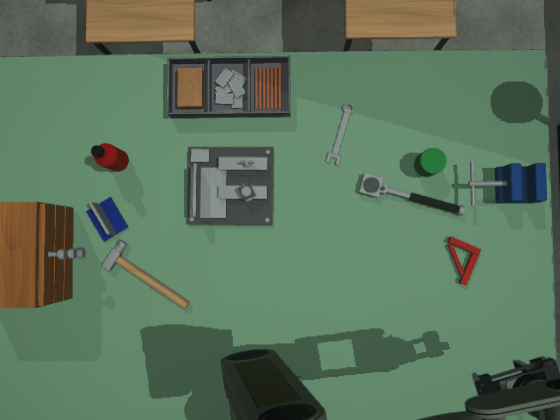

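Top: wrench head is near (371,185), its grip end near (462,210), and the fixture nut near (246,191). I'll take enlarged crops next.

```bash
cat > h.py <<'E'
from plant import r
import cv2,numpy as np
def ray(n,uv):
    c=r.get_calibration(n);p=cv2.undistortPoints(np.array([[uv]],float),np.array(c["mtx"]),np.array(c["distortion"]))[0,0]
    return np.array(c["eye"]),np.array(c["orientation"])@np.array([p[0],p[1],1.])
def onz(n,uv,z):
    e,d=ray(n,uv);return e+d*(z-e[2])/d[2]
def proj(n,P):
    c=r.get_calibration(n);R=np.array(c["orientation"]);t=-R.T@np.array(c["eye"])
    return cv2.projectPoints(np.array(P,float).reshape(-1,3),cv2.Rodrigues(R.T)[0],t,np.array(c["mtx"]),np.array(c["distortion"]))[0][:,0]
def tri(uv1,uv2):
    e1,d1=ray("side",uv1);e2,d2=ray("top",uv2)
    s=np.linalg.lstsq(np.c_[d1,-d2],e2-e1,rcond=None)[0]
    a,b=e1+s[0]*d1,e2+s[1]*d2;return (a+b)/2,np.linalg.norm(a-b)
E
python3 - <<'E'
import cv2,numpy as np
s=cv2.imread("pics/side0.png");t=cv2.imread("pics/top0.png")
f=lambda im,u,v,w,h,k:cv2.resize(im[v:v+h,u:u+w],None,fx=k,fy=k,interpolation=cv2.INTER_CUBIC)
a=np.hstack([f(t,185,145,92,84,4),f(t,350,160,120,84,3)[:252]*1 if 0 else cv2.resize(t[165:225,350:475],(420,336),interpolation=cv2.INTER_CUBIC)])
b=np.hstack([f(s,198,235,96,64,4),cv2.resize(s[130:195,240:300],(236,256),interpolation=cv2.INTER_CUBIC)])
b=np.pad(b,((0,0),(0,a.shape[1]-b.shape[1]),(0,0)))
c=np.vstack([a,b]);print(c.shape);cv2.imwrite("pics/crop1.png",c)
E
```

```text
(592, 788, 3)
```

View pics/crop1.png

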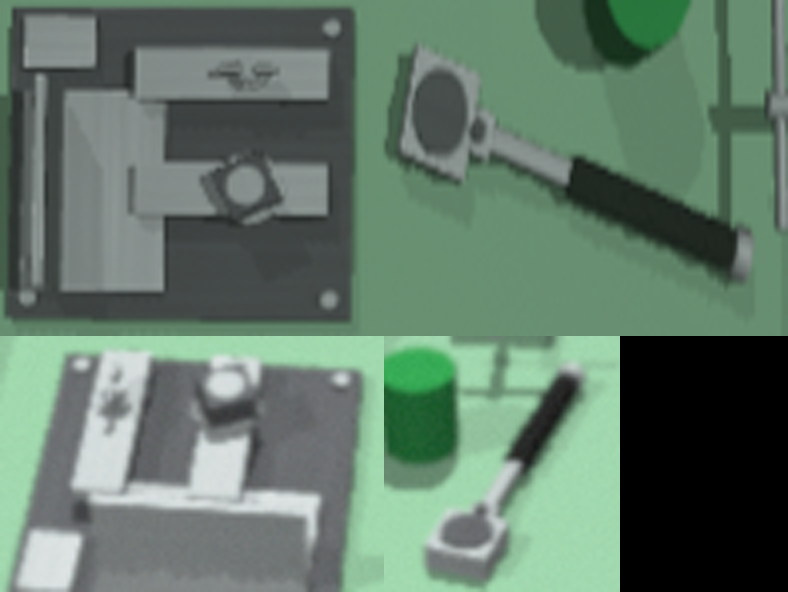

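The crops show the nut as a dark square turned about 30°, with a light stud disc at its centre. The wing-nut clamp sits above it in the picture and the T coupon to its left. The wrench handle points right and slightly down. Next I'll measure.

```bash
cat > m.py <<'E'
from h import *
def big(m): return max(cv2.findContours(m.astype(np.uint8),cv2.RETR_EXTERNAL,cv2.CHAIN_APPROX_NONE)[0],key=cv2.contourArea)
def rect(n,c,z):
    P=np.array([onz(n,p,z)[:2] for p in c.reshape(-1,2)]).astype(np.float32)*1000
    (x,y),(w,h),a=cv2.minAreaRect(P);return np.round([x,y,w,h,a],1)
E
python3 - <<'E'
from m import *
t=cv2.imread("pics/top0.png");K=8
def roi(u,v,w,h):
    im=cv2.resize(t[v:v+h,u:u+w],None,fx=K,fy=K,interpolation=cv2.INTER_CUBIC)
    hsv=cv2.cvtColor(im,cv2.COLOR_BGR2HSV);return im,hsv,lambda c:(c.reshape(-1,2)+.5)/K-.5+[u,v]
im,h,f=roi(350,165,125,60)
V=h[...,2];S=h[...,1]
g=big(V<65);print("grip",rect("top",f(g),.02))
ng=(S<60)&(V>70)
ng[:, 26*K:]=0
c=big(cv2.morphologyEx(ng.astype(np.uint8),cv2.MORPH_CLOSE,np.ones((25,25)),borderValue=0));print("head",rect("top",f(c),.024))
cand=(S<60)&(V>50)&(V<90);cand[:,24*K:]=0
c=big(cand);print("disc",rect("top",f(c),.024))
im,h,f=roi(184,143,94,86);V=h[...,2]
print("plate",rect("top",f(big((h[...,1]<60))),.012))
# nut: crop near
im,h,f=roi(232,177,28,28);V=h[...,2]
cv2.imwrite("pics/nut.png",np.hstack([cv2.resize(im,(448,448)),]))
print(V[::8,::8])
E
```

```text
grip [ 571.  -466.   143.6   25.3   73.7]
head [ 622.8 -289.    51.1   60.4   74. ]
disc [ 622.3 -286.3   28.6   39.6   89. ]Traceback (most recent call last):
  File "<stdin>", line 15, in <module>
  File "m.py", line 4, in rect
    P=np.array([onz(n,p,z)[:2] for p in c.reshape(-1,2)]).astype(np.float32)*1000
                ~~~^^^^^^^
  File "h.py", line 7, in onz
    e,d=ray(n,uv);return e+d*(z-e[2])/d[2]
        ~~~^^^^^^
  File "h.py", line 4, in ray
    c=r.get_calibration(n);p=cv2.undistortPoints(np.array([[uv]],float),np.array(c["mtx"]),np.array(c["distortion"]))[0,0]
ValueError: time passes only in moves, steps and waits
```

```bash
sed -i 's/^def ray/C={n:r.get_calibration(n) for n in("side","top")}\ndef ray/; s/c=r.get_calibration(n)/c=C[n]/' h.py
python3 - <<'E'
from m import *
t=cv2.imread("pics/top0.png");K=8
def roi(u,v,w,h):
    im=cv2.resize(t[v:v+h,u:u+w],None,fx=K,fy=K,interpolation=cv2.INTER_CUBIC)
    hsv=cv2.cvtColor(im,cv2.COLOR_BGR2HSV);return im,hsv,lambda c:(c.reshape(-1,2)+.5)/K-.5+[u,v]
im,h,f=roi(184,143,94,86)
print("plate",rect("top",f(big((h[...,1]<60))),.012), rect("top",f(big((h[...,1]<45))),.012))
im,h,f=roi(232,177,28,28);V=h[...,2]
cv2.imwrite("pics/nut.png",cv2.resize(im,(560,560),interpolation=cv2.INTER_CUBIC))
print(t[180:202,234:260].max(2))
E
```

```text
plate [625.1  97.9 241.5 221.1  89.2] [625.1  98.2 239.4 218.6  89.1]
[[ 71  71  71  71  71  71  71  71  71  71  72  72  72  72  72  71  72  72
   72  72  72  72  72  72  72  72]
 [ 73  72  73  73  72  72  73  73  72  73  73  73  73  73  74  74  73  74
   74  74  74  74  74  74  74  74]
 [ 72  72  72  72  72  71  72  73  72  73  72  74  79  76  66  71  69  74
   74  74  74  74  74  74  75  74]
 [ 72  72  71  71  72  72  72  71  75  87  85  81  81  78  62  67  63  78
   73  72  73  72  73  73  72  72]
 [ 71  71  72  72  72  70  65  69  91 116  93  87  71  74  73  71  68  88
   85  72  72  73  73  73  73  74]
 [106 106 106 106 106 105  94  75  96 112  75  79  76  73  74  75  77  93
  116  94  93  95  94  91  91  90]
 [140 141 141 141 136 119 115  84  73  77  94 107 108 106  94  82  76  89
  124 129 128 131 130 127 127 126]
 [141 141 138 124 110  67  75  73  79 103 126 142 144 141 128 108  80  80
  103 144 145 146 146 147 147 147]
 [139 127 121  92  74  73  74  79 106 134 141 141 144 143 142 134  99  77
  102 144 145 147 147 147 148 148]
 [133  95  95  92  74  73  74  90 133 141 143 141
[... 668 characters left out ...]
94  75  71
   65  67  71 102 139 145 145 146]
 [142 143 142 138 114  96  94  81  74  75  78  88  97  94  73  67  66  72
   70 100 111 127 142 145 146 146]
 [144 144 145 145 134  97  95  92  73  75  75  74  72  67  63  73  93 104
  110 127 135 136 137 144 149 149]
 [119 119 120 118 107  81  80  81  67  74  72  67  63  72  94 111 131 128
  113  94 112 112 112 115 123 123]
 [ 58  56  48  46  47  47  49  54  51  65  67  70  94 113 133 129 118 106
   77  58  56  50  50  50  50  51]
 [ 66  64  56  57  56  56  56  54  47  47  60  82 115 115 113 107  85  68
   68  69  67  58  58  58  58  58]
 [ 66  66  67  67  66  68  67  65  56  57  57  62  77  75  68  68  68  68
   68  68  69  69  68  68  68  69]]
```

View pics/nut.png

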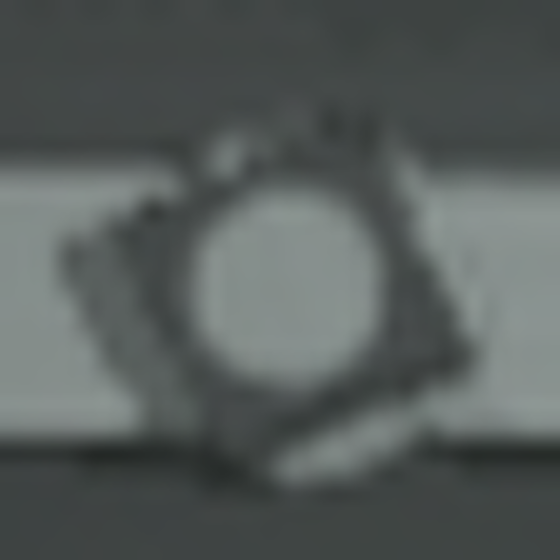

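The nut's top face is the dark square around the light disc. Its centre is near pixel (246,191), with edges about 27° off the picture axes. The light bits outside it are the washer and shadow. Now I'll refine the head and nut points.

```bash
python3 - <<'E'
from m import *
K=8
for n,W,N in(("top",(350,165,125,60),(236,181,20,20)),("side",(240,130,60,65),(243,236,24,24))):
    t=cv2.imread(f"pics/{n}0.png")
    def roi(u,v,w,h):
        im=cv2.resize(t[v:v+h,u:u+w],None,fx=K,fy=K,interpolation=cv2.INTER_CUBIC)
        return im,cv2.cvtColor(im,cv2.COLOR_BGR2HSV),lambda c:(np.asarray(c).reshape(-1,2)+.5)/K-.5+[u,v]
    im,h,f=roi(*W);S=h[...,1];V=h[...,2]
    g=big(V<70);M=cv2.moments(g);gc=f([M["m10"]/M["m00"],M["m01"]/M["m00"]])[0];print(n,"grip",rect(n,f(g),.02),gc)
    m=((S<60)&(V>60)).astype(np.uint8);m=cv2.morphologyEx(m,cv2.MORPH_CLOSE,np.ones((9,9)));m=cv2.morphologyEx(m,cv2.MORPH_OPEN,cv2.getStructuringElement(2,(81,81)))
    c=big(m);print("head",rect(n,f(c),.024),"n" ,cv2.contourArea(c)/64)
    im,h,f=roi(*N);V=h[...,2];m=(V>(118 if n=="top" else 195));l,lab,st,ce=cv2.connectedComponentsWithStats(m.astype(np.uint8))
    for i in range(1,l):
        if st[i,4]>500: u=f(ce[i])[0];print("disc",st[i,4]/64,u,np.round(onz(n,u,.06),4), rect(n,f(big(lab==i)),.06))
    if n=="side":print(t[238:262,244:268].max(2))
E
```

```text
top grip [ 571.2 -465.3  145.5   26.1   73.6] [434.20073388 203.04769134]
head [ 619.8 -300.    73.3   59.7   74.5] n 469.7734375
disc 17.59375 [254.11944938 188.4865675 ] [0.6106 0.0262 0.06  ] [608.6  27.6   9.8  22.1  89.8]
disc 66.328125 [245.88808893 190.85366608] [0.6044 0.0485 0.06  ] [604.6  48.5  24.   24.4  89.5]
disc 8.84375 [236.60401943 196.17844523] [0.5902 0.0736 0.06  ] [591.9  72.7   7.4  12.9  89.9]
side grip [ 566.9 -458.6  148.2   24.5   74.6] [280.34783013 151.26784386]
head [ 615.8 -287.   108.7   72.1   75.1] n 363.4140625
disc 141.921875 [255.27901712 238.60879528] [0.6015 0.0182 0.06  ] [603.4  25.9  68.3  39.5   3.6]
disc 37.921875 [253.98328698 246.46180985] [0.6017 0.0491 0.06  ] [601.7  49.2  22.6  21.7   3.6]
[[217 216 217 217 215 216 218 218 217 215 216 215 218 219 216 217 216 218
  218 219 219 218 217 218]
 [218 217 217 215 215 217 216 219 220 219 220 216 210 214 218 217 214 217
  214 216 216 216 217 217]
 [202 203 205 206 204 206 210 220 226 226 225 218 203 207 212 219 219 216
  214 208 215 217 217 217]
 [146 151 155 157 154 161 181 217 223 222 217 21
[... 1373 characters left out ...]
20 137 147 127  96  67  62  58  62  64  63  63  69  75  80  88  86
   91 103 106 104 105 106]
 [111 113 118 126 125 111  81  66  64  69  71  78  88  97 106 119 116 104
  100 104 102 107 104 105]
 [114 113 112 115 125 116  95  85  88  94 100 105 119 125 124 125 114 100
   98 104 103 106 106 106]
 [114 114 112 123 141 131 115 112 117 122 124 127 127 124 126 120 102  83
   84 100 104 105 107 106]
 [114 110 116 146 176 148 128 124 124 126 128 128 124 128 137 138 109  77
   82  98 105 105 106 107]
 [116 110 116 154 193 167 143 135 136 134 143 154 156 161 176 179 121  74
   76  94 103 106 107 107]
 [111 110 117 167 208 201 170 160 163 165 179 202 210 210 211 193 127  70
   68  84  99 105 104 108]]
```

Call:
{"fn": "shift_gripper", "kwargs": {
  "ticks": [
    {"x":0.435, "y":0.006, "rz":-1.005},
    {"x":0.435, "y":0.006, "rz":-1.005},
    {"x":0.435, "y":0.006, "rz":-1.005},
    {"x":0.435, "y":0.006, "rz":-1.005},
    {"x":0.435, "y":0.006, "rz":-1.005},
    {"x":0.435, "y":0.006, "rz":-1.005},
    {"x":0.435, "y":0.006, "rz":-1.005},
    {"x":0.435, "y":0.006, "rz":-1.005},
    {"x":0.435, "y":0.006, "rz":-1.005},
    {"x":0.435, "y":0.006, "rz":-1.005}
  ],
  "aperture": 0.5,
  "force": 60
}}

```text
time_s: 0.93
eef_pos: [0.5633, -0.4407, 0.2156]
orientation: [[0.28, 0.96, -0.001], [0.96, -0.28, 0.001], [0.001, -0.001, -1.0]]
contact_force: [0.1, -0.8, 0.2]
opening: 0.497
grasp_force: 0.0
```

```bash
python3 -c "
from plant import r;s=r.read_state();print(s['eef_pos'],s['orientation'])"
```

```text
[ 0.5632616  -0.44072146  0.21560896] [[ 2.79676972e-01  9.60093563e-01 -1.06837063e-03]
 [ 9.60093991e-01 -2.79676097e-01  8.99229383e-04]
 [ 5.64546615e-04 -1.27722997e-03 -9.99999025e-01]]
```

Call:
{"fn": "shift_gripper", "kwargs": {
  "ticks": [
    {"x":0.008, "y":0.0144, "z":0.04},
    {"x":0.008, "y":0.0144, "z":0.08},
    {"x":0.008, "y":0.0144, "z":0.12},
    {"x":0.008, "y":0.0144, "z":0.15},
    {"x":0.008, "y":0.0144, "z":0.15},
    {"x":0.008, "y":0.0144, "z":0.15}
  ]
}}

```text
time_s: 1.43
eef_pos: [0.576, -0.4366, 0.0632]
orientation: [[0.28, 0.96, -0.005], [0.96, -0.28, 0.005], [0.003, -0.006, -1.0]]
contact_force: [-0.2, 0.7, -0.1]
opening: 0.5
grasp_force: 0.0
```

```bash
python3 - <<'E'
from h import *
t=r.snapshot("top")[:,:,::-1];s=r.snapshot("side")[:,:,::-1]
a=cv2.resize(t[155:225,350:480],(780,420),interpolation=cv2.INTER_CUBIC)
cv2.imwrite("pics/g1.png",a);cv2.imwrite("pics/side1.png",s);cv2.imwrite("pics/top1.png",t)
E
```

```text
(no output)
```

View pics/side1.png

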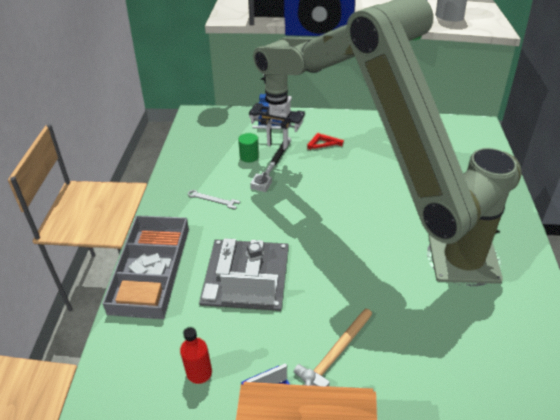

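The side view shows the fingers straddling the grip, clear of the canister at (248,148). I'll descend and grip now.

Call:
{"fn": "shift_gripper", "kwargs": {
  "ticks": [
    {"x":0.001, "y":0.003, "z":0.03},
    {"x":0.001, "y":0.003, "z":0.049},
    {"x":0.001, "y":0.003, "z":0.049},
    {"x":0.001, "y":0.003, "z":0.049}
  ]
}}

```text
time_s: 1.87
eef_pos: [0.5815, -0.439, 0.0194]
orientation: [[0.28, 0.96, 0.001], [0.96, -0.28, -0.001], [-0.001, 0.002, -1.0]]
contact_force: [-0.1, 0.2, 1.1]
opening: 0.503
grasp_force: 0.0
```

Call:
{"fn": "shift_gripper", "kwargs": {
  "ticks": [
    {},
    {},
    {},
    {},
    {},
    {},
    {},
    {}
  ],
  "aperture": 0.0,
  "force": 60
}}

```text
time_s: 2.53
eef_pos: [0.5809, -0.4388, 0.0191]
orientation: [[0.28, 0.96, -0.0], [0.96, -0.28, -0.001], [-0.001, 0.0, -1.0]]
contact_force: [-3.1, 1.2, 6.4]
opening: 0.231
grasp_force: 60.0
```

Call:
{"fn": "shift_gripper", "kwargs": {
  "ticks": [
    {"z":-0.01},
    {"z":-0.03},
    {"z":-0.06},
    {"z":-0.09},
    {"z":-0.11},
    {"z":-0.11}
  ]
}}

```text
time_s: 3.03
eef_pos: [0.5837, -0.4405, 0.1335]
orientation: [[0.28, 0.96, 0.008], [0.96, -0.28, -0.007], [-0.004, 0.009, -1.0]]
contact_force: [1.5, -1.8, -3.6]
opening: 0.231
grasp_force: 60.0
```

Call:
{"fn": "shift_gripper", "kwargs": {
  "ticks": [
    {"x":0.03, "rz":-0.06},
    {"x":0.065, "y":-0.001, "rz":-0.14},
    {"x":0.1, "y":-0.002, "rz":-0.22},
    {"x":0.135, "y":-0.004, "rz":-0.3},
    {"x":0.17, "y":-0.005, "rz":-0.38},
    {"x":0.205, "y":-0.006, "rz":-0.46},
    {"x":0.24, "y":-0.007, "rz":-0.54},
    {"x":0.275, "y":-0.008, "rz":-0.62},
    {"x":0.31, "y":-0.009, "rz":-0.69},
    {"x":0.34, "y":-0.01, "rz":-0.74}
  ]
}}

```text
time_s: 3.87
eef_pos: [0.6652, -0.1058, 0.1243]
orientation: [[-0.444, 0.896, -0.004], [0.896, 0.444, 0.002], [0.004, -0.003, -1.0]]
contact_force: [0.2, 0.1, -5.2]
opening: 0.228
grasp_force: 60.0
```

Call:
{"fn": "shift_gripper", "kwargs": {
  "ticks": [
    {"x":0.018, "y":0.019, "rz":-0.024},
    {"x":0.018, "y":0.019, "rz":-0.024},
    {"x":0.018, "y":0.019, "rz":-0.024},
    {"x":0.018, "y":0.019, "rz":-0.024}
  ]
}}

```text
time_s: 4.2
eef_pos: [0.6744, -0.0844, 0.1251]
orientation: [[-0.462, 0.887, -0.004], [0.887, 0.462, 0.0], [0.002, -0.003, -1.0]]
contact_force: [0.1, -0.4, -5.4]
opening: 0.23
grasp_force: 60.0
```

```bash
python3 - <<'E'
from h import *
s=r.read_state();print(s['eef_pos'],s['orientation'],s['wrist_torque'])
t=r.snapshot("top")[:,:,::-1];s=r.snapshot("side")[:,:,::-1]
cv2.imwrite("pics/top2.png",t);cv2.imwrite("pics/side2.png",s)
cv2.imwrite("pics/c2.png",np.vstack([cv2.resize(t[140:240,180:330],(750,300)) if 0 else cv2.resize(t[145:225,200:330],(520,320),interpolation=cv2.INTER_CUBIC),cv2.resize(s[190:260,200:330],(520,280),interpolation=cv2.INTER_CUBIC)]))
E
```

```text
[ 0.67436098 -0.08436926  0.12514438] [[-4.62041186e-01  8.86851332e-01 -3.55772394e-03]
 [ 8.86856562e-01  4.62044792e-01  2.19486956e-04]
 [ 1.83848012e-03 -3.05377881e-03 -9.99993647e-01]] [-0.13101922 -0.18661031 -0.02167901]
```

View pics/c2.png

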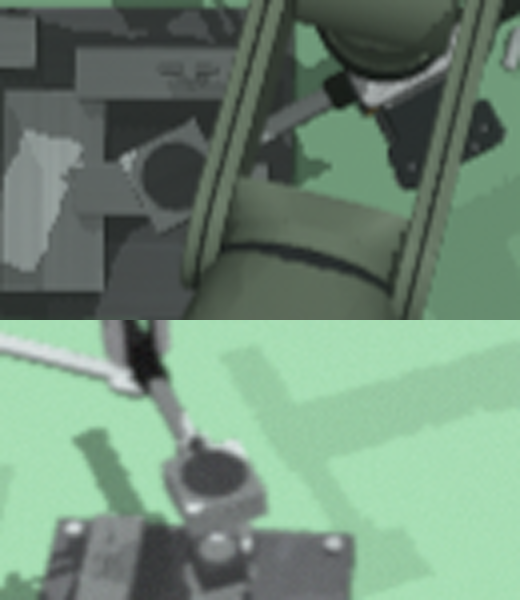

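Wrench is held over the fixture. Its dark head disc is near (244.5,190) in top and (254,228) in side. I'll measure it against the nut.

```bash
python3 - <<'E'
from m import *
K=8;U={}
for n,(u,v,w,h),th in(("top",(228,172,26,34),90),("side",(238,216,32,24),110)):
    t=cv2.imread(f"pics/{n}2.png");im=cv2.resize(t[v:v+h,u:u+w],None,fx=K,fy=K,interpolation=cv2.INTER_CUBIC);V=cv2.cvtColor(im,cv2.COLOR_BGR2HSV)[...,2]
    seed=(int((244.5-u)*K),int((190-v)*K)) if n=="top" else (int((253.8-u)*K),int((228-v)*K))
    s0=int(np.median(V[seed[1]-12:seed[1]+12,seed[0]-12:seed[0]+12]))
    for d in (12,18,24):
        l,lab,st,ce=cv2.connectedComponentsWithStats((V<s0+d).astype(np.uint8));i=lab[seed[1],seed[0]]
        c=big(lab==i);e=cv2.fitEllipse(c);q=(np.array(e[0])+.5)/K-.5+[u,v]
        print(n,s0,d,st[i],q,np.array(e[1])/K,np.round(onz(n,q,.13),4));
        if d==18:U[n]=q
    print(cv2.imread(f"pics/{n}2.png")[v:v+h,u:u+w].max(2)) if n=="top" else 0
print(tri(U["side"],U["top"]))
print(tri((253.98,246.46),(245.89,190.85)))
E
```

```text
top 54 12 [   63    72   121   131 12142] [242.81305218 188.42100334] [14.51974487 16.71472931] [0.6042 0.0503 0.13  ]
top 54 18 [   61    70   125   135 12832] [242.8171587  188.43625641] [14.918293   17.19710732] [0.6041 0.0502 0.13  ]
top 54 24 [   59    68   129   138 13449] [242.81420994 188.45646858] [15.25879955 17.64012337] [0.6041 0.0503 0.13  ]
[[ 48  48  48  48  48  48  48  48  47  48  47  48  47  48  48  48  48  48
   48  48  47  48  48  48  48  47]
 [ 48  48  48  47  47  48  48  47  46  47  48  47  47  47  48  47  48  48
   48  47  48  48  48  48  47  46]
 [ 47  46  47  46  47  47  47  47  47  47  47  47  47  47  47  47  47  47
   47  59  73  47  48  47  47  50]
 [ 46  47  47  46  47  47  46  47  47  46  47  46  46  46  47  47  45  46
   63  86  98  50  47  47  47  59]
 [ 48  49  47  48  49  47  48  49  47  47  49  47  48  49  47  47  61  73
   89 101  97  73  48  47  47  68]
 [ 49  53  49  50  52  50  50  52  50  50  53  49  50  56  65  73  90 101
  101 101 101  94  50  48  49  74]
 [ 52  52  51  52  52  52  52  53  52  52  52  55  67  83  92 103 102 103
  101 101 101  
[... 2769 characters left out ...]
1  72  72  71  71  72  72  70  72  72  73  72  71
   78 107 108  99  51  78 110 110]
 [ 50  51  53  64  74  75  74  74  74  74  74  74  75  75  75  75  75  72
   79 107 107  98  53  91 108 108]]
side 73 12 [  65   34  118  107 8074] [252.48141193 227.41551781] [11.42024994 15.42428875] [0.6029 0.0461 0.13  ]
side 73 18 [  63   33  122  110 8762] [252.47584629 227.43529987] [11.82163334 15.92396259] [0.6029 0.0461 0.13  ]
side 73 24 [  61   31  126  114 9347] [252.46761608 227.43914604] [12.20324421 16.37305641] [0.6029 0.0462 0.13  ]
(array([0.60306309, 0.04985989, 0.13362231]), np.float64(0.001447499876021332))
(array([0.60318026, 0.04844847, 0.05938288]), np.float64(0.0026348142816811607))
```

Call:
{"fn": "shift_gripper", "kwargs": {
  "ticks": [
    {"x":-0.001, "z":0.015},
    {"x":-0.001, "z":0.03},
    {"x":-0.001, "z":0.042},
    {"x":-0.001, "z":0.042},
    {"x":-0.001, "z":0.042}
  ]
}}

```text
time_s: 4.72
eef_pos: [0.6748, -0.086, 0.0839]
orientation: [[-0.461, 0.888, -0.003], [0.888, 0.461, 0.001], [0.002, -0.002, -1.0]]
contact_force: [-0.0, -0.9, -4.0]
opening: 0.227
grasp_force: 60.0
```

Call:
{"fn": "shift_gripper", "kwargs": {
  "ticks": [
    {"z":0.004},
    {"z":0.008},
    {"z":0.008}
  ]
}}

```text
time_s: 4.97
eef_pos: [0.6766, -0.0856, 0.0778]
orientation: [[-0.461, 0.887, 0.001], [0.887, 0.461, -0.0], [-0.001, 0.001, -1.0]]
contact_force: [0.1, -0.6, -2.1]
opening: 0.227
grasp_force: 60.0
```

Call:
{"fn": "shift_gripper", "kwargs": {
  "ticks": [
    {"z":0.002},
    {"z":0.004},
    {"z":0.004},
    {"z":0.004}
  ]
}}

```text
time_s: 5.3
eef_pos: [0.6769, -0.0858, 0.0744]
orientation: [[-0.462, 0.887, 0.002], [0.887, 0.462, -0.001], [-0.001, 0.001, -1.0]]
contact_force: [0.8, -1.0, -0.4]
opening: 0.231
grasp_force: 60.0
```

Call:
{"fn": "shift_gripper", "kwargs": {
  "ticks": [
    {"x":0.0014, "y":-0.0017, "z":0.001},
    {"x":0.0014, "y":-0.0017, "z":0.003},
    {"x":0.0014, "y":-0.0017, "z":0.003},
    {"x":0.0014, "y":-0.0017, "z":0.003}
  ]
}}

```text
time_s: 5.63
eef_pos: [0.6735, -0.0849, 0.0695]
orientation: [[-0.462, 0.887, -0.001], [0.887, 0.462, 0.0], [0.001, -0.001, -1.0]]
contact_force: [1.3, -0.9, -4.2]
opening: 0.225
grasp_force: 60.0
```

```bash
python3 - <<'E'
from h import *
s=r.read_state();print(s['eef_pos'],s['contact_force'],s['wrist_torque'])
t=r.snapshot("top")[:,:,::-1];s=r.snapshot("side")[:,:,::-1]
cv2.imwrite("pics/top3.png",t);cv2.imwrite("pics/side3.png",s)
cv2.imwrite("pics/c3.png",np.vstack([cv2.resize(t[160:220,210:310],(600,300),interpolation=cv2.INTER_CUBIC) if 0 else cv2.resize(t[170:210,222:297],(600,320),interpolation=cv2.INTER_CUBIC),cv2.resize(s[222:257,230:305],(600,280),interpolation=cv2.INTER_CUBIC)]))
E
```

```text
[ 0.67345048 -0.08489089  0.06945076] [ 1.33978964 -0.85486185 -4.15048902] [-0.23249028 -0.25933182 -0.08840354]
```

View pics/c3.png

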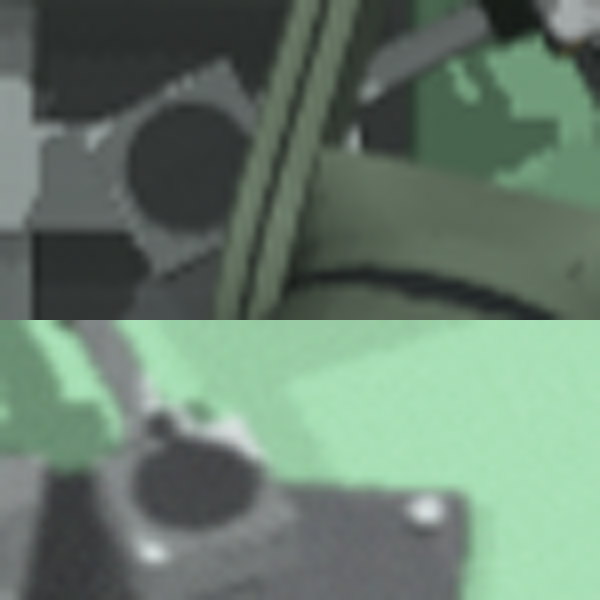

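The head sits square over the nut (top view near (245,191)). The force and the drop in z say the socket is slipping onto it, so I'll keep lowering.

Call:
{"fn": "shift_gripper", "kwargs": {
  "ticks": [
    {"z":0.002},
    {"z":0.004},
    {"z":0.004},
    {"z":0.004}
  ]
}}

```text
time_s: 6.07
eef_pos: [0.6737, -0.0848, 0.066]
orientation: [[-0.462, 0.887, -0.001], [0.887, 0.462, 0.0], [0.001, -0.001, -1.0]]
contact_force: [0.3, -1.4, -5.1]
opening: 0.232
grasp_force: 60.0
```

```bash
python3 -c "
from plant import r;s=r.read_state();print(s['wrist_torque'])"
```

```text
[-0.17617618 -0.21749597 -0.009218  ]
```

Call:
{"fn": "shift_gripper", "kwargs": {
  "ticks": [
    {"z":0.002},
    {"z":0.004},
    {"z":0.004},
    {"z":0.004}
  ]
}}

```text
time_s: 6.4
eef_pos: [0.6738, -0.0848, 0.0621]
orientation: [[-0.462, 0.887, -0.001], [0.887, 0.462, 0.0], [0.0, -0.0, -1.0]]
contact_force: [0.9, -0.1, -4.5]
opening: 0.232
grasp_force: 60.0
```

```bash
python3 -c "
from plant import r;s=r.read_state();print(s['wrist_torque'])"
```

```text
[-0.14970986 -0.22932118 -0.10117822]
```

Call:
{"fn": "shift_gripper", "kwargs": {
  "ticks": [
    {"z":0.002},
    {"z":0.003},
    {"z":0.003},
    {"z":0.003}
  ]
}}

```text
time_s: 6.73
eef_pos: [0.6742, -0.0848, 0.0598]
orientation: [[-0.462, 0.887, 0.0], [0.887, 0.462, 0.0], [0.0, 0.0, -1.0]]
contact_force: [0.6, -0.4, -2.4]
opening: 0.226
grasp_force: 60.0
```

```bash
python3 -c "
from plant import r;s=r.read_state();print(s['wrist_torque'])"
```

```text
[ 0.09382635 -0.07815028 -0.00371491]
```

Call:
{"fn": "shift_gripper", "kwargs": {
  "ticks": [
    {"x":0.0001, "y":-0.0038, "rz":0.025},
    {"x":0.0002, "y":-0.0075, "rz":0.05},
    {"x":0.0004, "y":-0.0113, "rz":0.075},
    {"x":0.0008, "y":-0.015, "rz":0.1},
    {"x":0.0008, "y":-0.015, "rz":0.1}
  ],
  "force": 25
}}

```text
time_s: 7.15
eef_pos: [0.6595, -0.0915, 0.0595]
orientation: [[-0.369, 0.929, -0.001], [0.929, 0.369, 0.0], [0.0, -0.001, -1.0]]
contact_force: [0.0, 0.1, -2.5]
opening: 0.233
grasp_force: 25.0
```

```bash
cat > st.py <<'E'
from plant import r
import numpy as np
s=r.read_state();o=s['orientation'];f=s['contact_force'];t=s['wrist_torque'];p=s['eef_pos'];n=np.array([.6044,.0485])
d=p[:2]-n;print("radius %.4f ang %.3f yaw %.3f Ftool %s T %s  Mnut %.2f"%(np.hypot(*d),np.arctan2(d[1],d[0]),np.arctan2(o[1,0],o[0,0]),np.round(o.T@f,1),np.round(o.T@t,2),d[0]*f[1]-d[1]*f[0]+t[2]))
E
python3 st.py
```

```text
radius 0.1504 ang -1.196 yaw 1.949 Ftool [0.  0.  2.5] T [-0.22  0.16  0.03]  Mnut -0.03
```

Call:
{"fn": "shift_gripper", "kwargs": {
  "ticks": [
    {"x":0.0001, "y":-0.0038, "rz":0.025},
    {"x":0.0002, "y":-0.0075, "rz":0.05},
    {"x":0.0004, "y":-0.0113, "rz":0.075},
    {"x":0.0008, "y":-0.015, "rz":0.1}
  ]
}}

```text
time_s: 7.48
eef_pos: [0.6465, -0.0962, 0.0598]
orientation: [[-0.274, 0.962, 0.002], [0.962, 0.274, -0.0], [-0.001, 0.002, -1.0]]
contact_force: [2.0, 0.6, -3.0]
opening: 0.229
grasp_force: 25.0
```

```bash
python3 st.py
```

```text
radius 0.1507 ang -1.288 yaw 1.849 Ftool [0. 2. 3.] T [-0.44  0.01 -0.13]  Mnut 0.44
```

Call:
{"fn": "shift_gripper", "kwargs": {
  "ticks": [
    {"x":0.0001, "y":-0.0038, "rz":0.025},
    {"x":0.0002, "y":-0.0075, "rz":0.05},
    {"x":0.0002, "y":-0.0075, "rz":0.05}
  ]
}}

```text
time_s: 7.73
eef_pos: [0.6385, -0.0983, 0.0596]
orientation: [[-0.226, 0.974, 0.0], [0.974, 0.226, -0.0], [-0.0, 0.0, -1.0]]
contact_force: [1.9, -0.1, -3.1]
opening: 0.234
grasp_force: 25.0
```

```bash
python3 st.py
```

```text
radius 0.1507 ang -1.343 yaw 1.799 Ftool [-0.5  1.8  3.1] T [-0.41 -0.09 -0.08]  Mnut 0.36
```

Call:
{"fn": "shift_gripper", "kwargs": {
  "ticks": [
    {"x":0.0001, "y":-0.0038, "rz":0.025},
    {"x":0.0002, "y":-0.0075, "rz":0.05},
    {"x":0.0002, "y":-0.0075, "rz":0.05}
  ]
}}

```text
time_s: 7.98
eef_pos: [0.631, -0.0998, 0.0595]
orientation: [[-0.177, 0.984, -0.0], [0.984, 0.177, -0.0], [-0.0, -0.0, -1.0]]
contact_force: [1.4, -0.7, -2.6]
opening: 0.23
grasp_force: 25.0
```

```bash
python3 st.py
```

```text
radius 0.1507 ang -1.393 yaw 1.749 Ftool [-0.9  1.3  2.6] T [-0.38 -0.19 -0.01]  Mnut 0.20
```

Call:
{"fn": "shift_gripper", "kwargs": {
  "ticks": [
    {"x":0.0001, "y":-0.0025, "rz":0.0165},
    {"x":0.0001, "y":-0.005, "rz":0.033},
    {"x":0.0001, "y":-0.005, "rz":0.033}
  ]
}}

```text
time_s: 8.23
eef_pos: [0.6263, -0.1005, 0.0596]
orientation: [[-0.145, 0.989, 0.0], [0.989, 0.145, -0.0], [-0.0, 0.0, -1.0]]
contact_force: [2.0, -1.2, -3.6]
opening: 0.233
grasp_force: 25.0
```

```bash
python3 st.py
```

```text
radius 0.1507 ang -1.425 yaw 1.717 Ftool [-1.5  1.8  3.6] T [-0.44 -0.27  0.03]  Mnut 0.24
```

Call:
{"fn": "shift_gripper", "kwargs": {
  "ticks": [
    {"x":0.0001, "y":-0.0025, "rz":0.0165},
    {"x":0.0001, "y":-0.005, "rz":0.033},
    {"x":0.0001, "y":-0.005, "rz":0.033}
  ]
}}

```text
time_s: 8.48
eef_pos: [0.6213, -0.1012, 0.0595]
orientation: [[-0.112, 0.994, -0.0], [0.994, 0.112, -0.0], [-0.0, -0.0, -1.0]]
contact_force: [2.1, -2.5, -2.0]
opening: 0.231
grasp_force: 25.0
```

```bash
python3 st.py
```

```text
radius 0.1506 ang -1.458 yaw 1.684 Ftool [-2.7  1.8  2. ] T [-0.45 -0.38 -0.  ]  Mnut 0.27
```

Call:
{"fn": "shift_gripper", "kwargs": {
  "ticks": [
    {"x":-0.0003, "y":-0.0025, "rz":0.0165},
    {"x":-0.0005, "y":-0.005, "rz":0.033},
    {"x":-0.0005, "y":-0.005, "rz":0.033}
  ]
}}

```text
time_s: 8.73
eef_pos: [0.6162, -0.1017, 0.0593]
orientation: [[-0.08, 0.997, -0.001], [0.997, 0.08, 0.0], [0.0, -0.0, -1.0]]
contact_force: [1.8, -0.8, -1.2]
opening: 0.234
grasp_force: 25.0
```

```bash
python3 st.py
```

```text
radius 0.1507 ang -1.493 yaw 1.650 Ftool [-0.9  1.8  1.2] T [-0.46 -0.13 -0.01]  Mnut 0.28
```

Call:
{"fn": "shift_gripper", "kwargs": {
  "ticks": [
    {"x":-0.0003, "y":-0.0025, "rz":0.0165},
    {"x":-0.0005, "y":-0.005, "rz":0.033},
    {"x":-0.0005, "y":-0.005, "rz":0.033}
  ]
}}

```text
time_s: 8.98
eef_pos: [0.6111, -0.1021, 0.0592]
orientation: [[-0.047, 0.999, -0.001], [0.999, 0.047, 0.001], [0.001, -0.001, -1.0]]
contact_force: [2.2, 0.8, -3.8]
opening: 0.236
grasp_force: 25.0
```

```bash
python3 st.py
```

```text
radius 0.1508 ang -1.527 yaw 1.617 Ftool [0.7 2.2 3.8] T [-0.5   0.21  0.04]  Mnut 0.29
```

Radial force is now balanced, so I'll continue on the pure arc.

Call:
{"fn": "shift_gripper", "kwargs": {
  "ticks": [
    {"y":-0.0025, "rz":0.0165},
    {"x":-0.0001, "y":-0.005, "rz":0.033},
    {"x":-0.0001, "y":-0.005, "rz":0.033}
  ]
}}

```text
time_s: 9.23
eef_pos: [0.606, -0.1024, 0.0592]
orientation: [[-0.014, 1.0, -0.001], [1.0, 0.014, 0.001], [0.001, -0.001, -1.0]]
contact_force: [1.9, 2.1, -2.8]
opening: 0.23
grasp_force: 25.0
```

```bash
python3 st.py
```

```text
radius 0.1509 ang -1.560 yaw 1.585 Ftool [2.1 2.  2.8] T [-0.5   0.57 -0.02]  Mnut 0.31
```

Call:
{"fn": "shift_gripper", "kwargs": {
  "ticks": [
    {"x":0.0002, "y":-0.0025, "rz":0.0165},
    {"x":0.0004, "y":-0.005, "rz":0.033},
    {"x":0.0004, "y":-0.005, "rz":0.033}
  ]
}}

```text
time_s: 9.48
eef_pos: [0.6011, -0.1023, 0.0593]
orientation: [[0.019, 1.0, -0.001], [1.0, -0.019, 0.001], [0.001, -0.001, -1.0]]
contact_force: [1.5, 2.2, -3.2]
opening: 0.234
grasp_force: 25.0
```

```bash
python3 st.py
```

```text
radius 0.1509 ang -1.593 yaw 1.552 Ftool [2.2 1.4 3.2] T [-0.47  0.71 -0.05]  Mnut 0.27
```

Call:
{"fn": "shift_gripper", "kwargs": {
  "ticks": [
    {"x":0.0001, "y":-0.0025, "rz":0.0165},
    {"x":0.0001, "y":-0.005, "rz":0.033},
    {"x":0.0001, "y":-0.005, "rz":0.033}
  ]
}}

```text
time_s: 9.73
eef_pos: [0.5961, -0.1022, 0.0593]
orientation: [[0.052, 0.999, -0.001], [0.999, -0.052, 0.001], [0.001, -0.001, -1.0]]
contact_force: [2.2, 3.6, -2.7]
opening: 0.23
grasp_force: 25.0
```

```bash
python3 st.py
```

```text
radius 0.1509 ang -1.626 yaw 1.519 Ftool [3.7 2.  2.7] T [-0.43  0.86 -0.05]  Mnut 0.35
```

Call:
{"fn": "shift_gripper", "kwargs": {
  "ticks": [
    {"x":0.0004, "y":-0.0025, "rz":0.0165},
    {"x":0.0008, "y":-0.005, "rz":0.033},
    {"x":0.0008, "y":-0.005, "rz":0.033}
  ]
}}

```text
time_s: 9.98
eef_pos: [0.5913, -0.1018, 0.0594]
orientation: [[0.085, 0.996, -0.0], [0.996, -0.085, -0.001], [-0.001, -0.0, -1.0]]
contact_force: [1.8, 2.0, -2.9]
opening: 0.231
grasp_force: 25.0
```

```bash
python3 st.py
```

```text
radius 0.1508 ang -1.658 yaw 1.486 Ftool [2.2 1.6 2.9] T [-0.41  0.56 -0.06]  Mnut 0.30
```

Call:
{"fn": "shift_gripper", "kwargs": {
  "ticks": [
    {"x":0.0001, "y":-0.0025, "rz":0.0165},
    {"x":0.0002, "y":-0.005, "rz":0.033},
    {"x":0.0002, "y":-0.005, "rz":0.033}
  ]
}}

```text
time_s: 10.23
eef_pos: [0.5863, -0.1013, 0.0594]
orientation: [[0.118, 0.993, -0.0], [0.993, -0.118, -0.001], [-0.001, -0.0, -1.0]]
contact_force: [1.3, 0.1, -3.1]
opening: 0.23
grasp_force: 25.0
```

```bash
python3 st.py
```

```text
radius 0.1508 ang -1.691 yaw 1.453 Ftool [0.2 1.3 3.1] T [-0.37  0.35 -0.08]  Mnut 0.27
```

Call:
{"fn": "shift_gripper", "kwargs": {
  "ticks": [
    {"x":0.0001, "y":-0.0025, "rz":0.0165},
    {"x":0.0001, "y":-0.005, "rz":0.033},
    {"x":0.0001, "y":-0.005, "rz":0.033}
  ]
}}

```text
time_s: 10.48
eef_pos: [0.5814, -0.1006, 0.0594]
orientation: [[0.151, 0.989, -0.0], [0.989, -0.151, -0.001], [-0.001, -0.0, -1.0]]
contact_force: [1.9, 0.5, -2.8]
opening: 0.231
grasp_force: 25.0
```

```bash
python3 st.py
```

```text
radius 0.1508 ang -1.724 yaw 1.420 Ftool [0.7 1.8 2.8] T [-0.38  0.2  -0.03]  Mnut 0.30
```

Call:
{"fn": "shift_gripper", "kwargs": {
  "ticks": [
    {"x":0.0001, "y":-0.0025, "rz":0.0165},
    {"x":0.0001, "y":-0.005, "rz":0.033},
    {"x":0.0001, "y":-0.005, "rz":0.033}
  ]
}}

```text
time_s: 10.73
eef_pos: [0.5765, -0.0997, 0.0595]
orientation: [[0.183, 0.983, -0.0], [0.983, -0.183, -0.001], [-0.001, -0.0, -1.0]]
contact_force: [1.9, -0.6, -2.5]
opening: 0.231
grasp_force: 25.0
```

```bash
python3 st.py
```

```text
radius 0.1508 ang -1.757 yaw 1.387 Ftool [-0.2  1.9  2.5] T [-0.37  0.1  -0.08]  Mnut 0.37
```

Call:
{"fn": "shift_gripper", "kwargs": {
  "ticks": [
    {"x":0.0001, "y":-0.0025, "rz":0.0165},
    {"x":0.0001, "y":-0.005, "rz":0.033},
    {"x":0.0001, "y":-0.005, "rz":0.033}
  ]
}}

```text
time_s: 10.98
eef_pos: [0.5721, -0.0988, 0.0597]
orientation: [[0.215, 0.977, 0.001], [0.977, -0.215, -0.001], [-0.001, 0.001, -1.0]]
contact_force: [1.6, -1.4, -2.6]
opening: 0.229
grasp_force: 25.0
```

```bash
python3 st.py
```

```text
radius 0.1508 ang -1.787 yaw 1.354 Ftool [-1.   1.9  2.6] T [-0.54 -0.09 -0.19]  Mnut 0.47
```

Call:
{"fn": "shift_gripper", "kwargs": {
  "ticks": [
    {"x":0.0001, "y":-0.0025, "rz":0.0165},
    {"x":0.0001, "y":-0.005, "rz":0.033},
    {"x":0.0001, "y":-0.005, "rz":0.033}
  ]
}}

```text
time_s: 11.23
eef_pos: [0.5684, -0.0979, 0.0601]
orientation: [[0.247, 0.969, 0.003], [0.969, -0.247, -0.002], [-0.001, 0.004, -1.0]]
contact_force: [4.9, -3.2, -5.1]
opening: 0.235
grasp_force: 25.1
```

```bash
python3 st.py
```

```text
radius 0.1508 ang -1.812 yaw 1.321 Ftool [-1.9  5.5  5.1] T [-1.15 -0.17 -0.38]  Mnut 1.21
```

The clamp has gone tight, so smaller steps from here.

Call:
{"fn": "shift_gripper", "kwargs": {
  "ticks": [
    {"y":-0.0015, "rz":0.01},
    {"y":-0.0025, "rz":0.0165},
    {"y":-0.0025, "rz":0.0165}
  ]
}}

```text
time_s: 11.48
eef_pos: [0.5662, -0.0973, 0.0601]
orientation: [[0.263, 0.965, 0.004], [0.965, -0.263, -0.002], [-0.001, 0.004, -1.0]]
contact_force: [4.3, -2.4, -3.6]
opening: 0.232
grasp_force: 25.1
```

```bash
python3 st.py
```

```text
radius 0.1508 ang -1.827 yaw 1.305 Ftool [-1.1  4.8  3.6] T [-1.16 -0.2  -0.32]  Mnut 1.04
```

Call:
{"fn": "shift_gripper", "kwargs": {
  "ticks": [
    {"y":-0.0015, "rz":0.01},
    {"y":-0.0025, "rz":0.0165},
    {"y":-0.0025, "rz":0.0165}
  ]
}}

```text
time_s: 11.73
eef_pos: [0.5638, -0.0967, 0.0602]
orientation: [[0.279, 0.96, 0.004], [0.96, -0.279, -0.002], [-0.001, 0.004, -1.0]]
contact_force: [5.2, -3.3, -3.5]
opening: 0.228
grasp_force: 25.0
```

```bash
python3 st.py
```

```text
radius 0.1507 ang -1.843 yaw 1.288 Ftool [-1.7  5.9  3.5] T [-1.1  -0.21 -0.27]  Mnut 1.16
```

Call:
{"fn": "shift_gripper", "kwargs": {
  "ticks": [
    {"y":-0.0015, "rz":0.01},
    {"y":-0.0025, "rz":0.0165},
    {"y":-0.0025, "rz":0.0165}
  ]
}}

```text
time_s: 11.98
eef_pos: [0.5615, -0.096, 0.0602]
orientation: [[0.295, 0.955, 0.004], [0.955, -0.295, -0.002], [-0.0, 0.004, -1.0]]
contact_force: [4.5, -3.1, -3.2]
opening: 0.232
grasp_force: 25.0
```

```bash
python3 st.py
```

```text
radius 0.1507 ang -1.860 yaw 1.271 Ftool [-1.6  5.2  3.2] T [-1.19 -0.11 -0.11]  Mnut 0.89
```

Call:
{"fn": "shift_gripper", "kwargs": {
  "ticks": [
    {"y":-0.0015, "rz":0.01},
    {"y":-0.0025, "rz":0.0165},
    {"y":-0.0025, "rz":0.0165}
  ]
}}

```text
time_s: 12.23
eef_pos: [0.5592, -0.0953, 0.0602]
orientation: [[0.311, 0.95, 0.004], [0.95, -0.311, -0.002], [-0.0, 0.004, -1.0]]
contact_force: [6.7, -2.4, -4.1]
opening: 0.23
grasp_force: 25.0
```

```bash
python3 st.py
```

```text
radius 0.1507 ang -1.876 yaw 1.254 Ftool [-0.2  7.1  4.2] T [-1.16 -0.13 -0.  ]  Mnut 1.07
```

```bash
python3 - <<'E'
from h import *
F=[]
for i in range(4):
    t=r.snapshot("top")[:,:,::-1];q=r.read_state();F.append(np.r_[q["orientation"].T@q["contact_force"],(q["orientation"].T@q["wrist_torque"])[2]])
print(np.round(F,2))
s=r.snapshot("side")[:,:,::-1]
cv2.imwrite("pics/top4.png",t);cv2.imwrite("pics/side4.png",s)
cv2.imwrite("pics/c4.png",np.hstack([cv2.resize(t[170:220,222:292],(400,286),interpolation=cv2.INTER_CUBIC),cv2.resize(s[205:260,230:300],(400,314),interpolation=cv2.INTER_CUBIC)[:286]]))
E
```

```text
[[-1.69  6.18  4.71 -0.04]
 [-0.49  5.61  4.19 -0.06]
 [-0.41  5.4   3.99 -0.08]
 [-0.36  5.9   4.57 -0.06]]
```

View pics/c4.png

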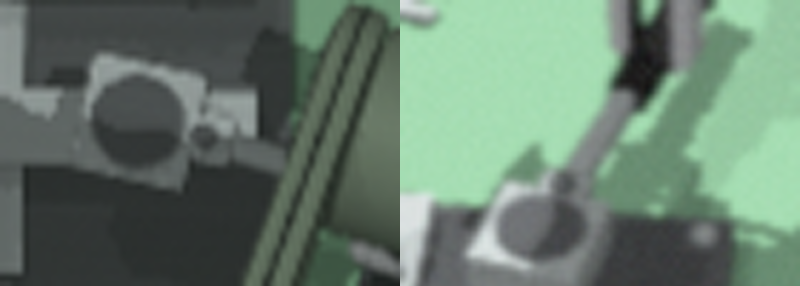

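The top crop shows the head at about 11° and the handle at about 18°, so the joint is visibly bent. The force has also sagged to about 67% of its peak. It has clicked, so I stop here, ease back part of the give and release.

Call:
{"fn": "shift_gripper", "kwargs": {
  "ticks": [
    {"y":0.002, "rz":-0.015},
    {"y":0.004, "rz":-0.03},
    {"y":0.006, "rz":-0.045},
    {"y":0.006, "rz":-0.045}
  ]
}}

```text
time_s: 12.82
eef_pos: [0.5655, -0.0972, 0.0603]
orientation: [[0.267, 0.964, 0.005], [0.964, -0.267, -0.002], [-0.0, 0.005, -1.0]]
contact_force: [5.4, -1.8, -4.0]
opening: 0.229
grasp_force: 25.1
```

```bash
python3 st.py
```

```text
radius 0.1508 ang -1.832 yaw 1.301 Ftool [-0.3  5.7  4. ] T [-1.13 -0.11 -0.27]  Mnut 1.14
```

Call:
{"fn": "shift_gripper", "kwargs": {
  "ticks": [
    {},
    {},
    {}
  ],
  "aperture": 0.45
}}

```text
time_s: 13.07
eef_pos: [0.5639, -0.0964, 0.0601]
orientation: [[0.268, 0.963, 0.001], [0.963, -0.268, -0.0], [0.0, 0.001, -1.0]]
contact_force: [1.7, -0.3, -2.0]
opening: 0.408
grasp_force: 1.2
```

```bash
python3 st.py
```

```text
radius 0.1504 ang -1.843 yaw 1.300 Ftool [0.1 1.7 2. ] T [-0.48 -0.03 -0.04]  Mnut 0.30
```

Call:
{"fn": "shift_gripper", "kwargs": {
  "ticks": [
    {},
    {},
    {}
  ],
  "aperture": 0.6
}}

```text
time_s: 13.32
eef_pos: [0.5622, -0.096, 0.0593]
orientation: [[0.267, 0.964, -0.002], [0.964, -0.267, 0.001], [0.0, -0.002, -1.0]]
contact_force: [-0.3, 0.2, 0.0]
opening: 0.593
grasp_force: 0.0
```

```bash
python3 st.py
```

```text
radius 0.1505 ang -1.855 yaw 1.301 Ftool [ 0.1 -0.3 -0. ] T [-0.09 -0.05 -0.04]  Mnut -0.00
```

Released. Now straight up, then away toward the robot, so I can look.

Call:
{"fn": "shift_gripper", "kwargs": {
  "ticks": [
    {"z":-0.02},
    {"z":-0.05},
    {"z":-0.09},
    {"z":-0.13},
    {"z":-0.16},
    {"x":-0.04, "z":-0.17},
    {"x":-0.08, "z":-0.17},
    {"x":-0.12, "z":-0.17},
    {"x":-0.16, "z":-0.17},
    {"x":-0.2, "z":-0.17}
  ]
}}

```text
time_s: 14.15
eef_pos: [0.5086, -0.2901, 0.2296]
orientation: [[0.266, 0.964, -0.001], [0.964, -0.266, 0.001], [0.001, -0.001, -1.0]]
contact_force: [-0.1, 1.0, -0.4]
opening: 0.6
grasp_force: 0.0
```

Call:
{"fn": "shift_gripper", "kwargs": {
  "ticks": [
    {"x":-0.04},
    {"x":-0.08},
    {"x":-0.12},
    {"x":-0.16},
    {"x":-0.16},
    {"x":-0.16}
  ]
}}

```text
time_s: 14.65
eef_pos: [0.4656, -0.4448, 0.2286]
orientation: [[0.271, 0.963, -0.001], [0.963, -0.271, 0.002], [0.001, -0.002, -1.0]]
contact_force: [-0.3, 1.0, 0.2]
opening: 0.604
grasp_force: 0.0
```

```bash
python3 - <<'E'
from h import *
t=r.snapshot("top")[:,:,::-1];s=r.snapshot("side")[:,:,::-1]
cv2.imwrite("pics/f.png",np.hstack([cv2.resize(t[90:300,80:360],(400,300)),cv2.resize(s[100:400,130:410],(400,428))[:300]]))
E
```

```text
(no output)
```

View pics/f.png

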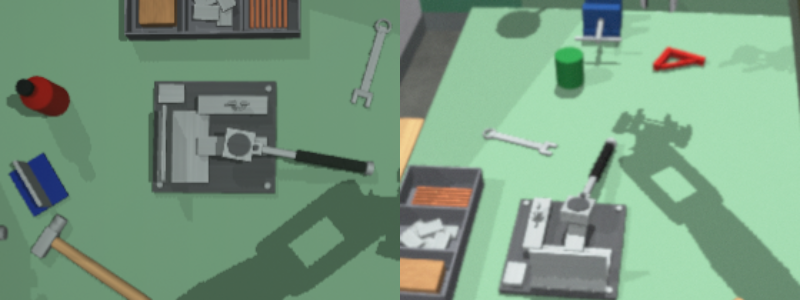

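The wrench sits on the nut with its handle straight and drooped. The offcut, spanner, canister and the rest look undisturbed.

```bash
python3 -c "
from plant import r;print(r.sign_off())"
```

```text
the job is handed in; nothing more can be done
None
```

I turned the nut clockwise until the clamp went tight and the wrench clicked, stopped about 8–10 mm into its 23 mm of give, let go, and handed the job in at about 15 s; the wrench is sitting on the nut and nothing else looked moved in the last pictures.

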